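Release the ratchet tin clamp

TASK

The food tin is shut in the ratchet clamp on the worktop. Flip the clamp's red-handled pawl lever over to its released side, and only then draw the sliding jaw back by its black grip until it is fully open, so that the tin can be taken out. Leave the pawl released and the jaw open; leave the tin standing where it is, and do not push the mug or the onion about.

Things in the scene. Friction and masses are not known exactly. Their poses are not given: they have to be found in the camera images.
- pawl (a joint): Pawl lever, rad. 0 = engaged (lever leans 35 degrees from upright towards the jaws, nose behind a tooth of the steel rack: the jaw cannot open); 1.25 = released (leans 37 degrees the other way, in the jaw's opening direction). It turns freely on a level pin 45 mm above the worktop and falls by its own weight to the side of upright (about 0.61) on which it leans.
- pawl_handle (a point): Centre of the red cylindrical handle on the pawl lever: 18 mm diameter, 28 mm long along its x axis, parallel to the pin. Engaged, it is 94 mm above the worktop and its y axis points level in the jaw's opening direction; flipping swings it 70 mm towards that +y in an upright arc of 60 mm radius, 105 mm high at the top. It is 62 mm to the -x side of the jaw's grip. Below it nothing is higher than 40 mm.
- jaw (a joint): Opening of the sliding jaw, m. About 0 to 0.004 at the start (tin shut in), 0.09 = fully open against its end stop. With the pawl engaged it stops at 0.008. It slides with about 2 N of friction and stays where it is left.
- jaw_grip (a point): Point on the centre line of the sliding jaw's upright black grip block, 80 mm above the worktop. The block is 20 mm thick along y (level; the opening direction, in which it moves), 36 mm wide along x (level), and stands from 52 mm (top of the jaw) to 100 mm above the worktop. The jaw is 84 mm wide along x.
- tin_mid (a point): Centre of the teal food tin that stands between the jaws on the clamp's 10 mm base plate, 75 mm diameter, 58 mm high (its top is 68 mm above the worktop), loose. It is 75 mm from the centre of the jaw's grip, on the -y side, at the start.
- mug: Blue and white mug, 78 mm across, 112 mm with its handle, 92 mm high, a bystander beside the clamp; origin at the underside.
- onion: Brown onion, 65 mm, a bystander; origin at the underside.
Not all that is in view belongs to the job. What is shaped like the part that bears tin_mid but green or pink is not meant.

How it is judged:
By the outcome, as a careful person would: the job done as asked, in the order asked, and still so for the second after the job is handed in, with the robot touching nothing.
It also fails if it takes over 42 s, if anything falls off the work surface, if the arm or the gripper's body presses on something with over 40 N, if the wrist force passes 120 N, or if a joint passes its speed limit or range.

ROBOT

A 6-joint arm with a two-finger parallel gripper is mounted at the origin on a cart in front of the work surface, level with it; the furniture and walls round the work are solid. World frame = base frame: x ahead of the robot, y to its left, z up, the work surface at z = 0. Lengths are in m, angles in degrees, forces in N, time in s.
With the tool pointing down it reaches from about 0.4 to 0.825 m from the base axis. Payload 7 kg.
Tool frame: the origin (TCP) lies midway between the tips of the shut fingers; the grasp point (between the pads) lies 19 mm behind it; z points along the fingers, y is the line along which they close (so a half turn about z gives the same grasp; the last joint's range is limited). The gripper opens to 88 mm and grips with 3 to 60 N. Pads are 19 mm wide; open, the fingers measure 130 mm over their backs; the gripper's body (78 mm by 193 mm) begins 47 mm behind the grasp point.
Start: joints at [-54.081, 20.546, 0.682, 0, -70.136, -16.507], TCP at [0.224, -0.637, 0.227] pointing down, gripper open.
Joint ranges: [-176.03, 176.03], [-82.01, 121.73], [-58.28, 71.71], [-173.87, 95.51], [-174.79, -0.11], [-173.66, 173.66]. Speed limits (degrees/s): [136.94, 136.94, 172.46, 180, 180, 180].

INTERFACE

Orientations are given as [roll, pitch, yaw] about the fixed x, y, z axes, in that order (R = Rz(yaw) Ry(pitch) Rx(roll)).
In Python, from plant import ctrl, viewer, close_job gives the robot as it stands. The module is installed in compiled form; this text tells all that it offers.
- The arm moves only by the tool step_arm, never from a script. Its argument "moves" is a list that holds one entry, the list of rows, each a list of 5 numbers: the shift along the world's x, y, z in cm, then the turn about the world's z in rad, then the finger opening in cm, from 0 to 8.76. In form: [[[tx, ty, tz, twist, grip], ...]]. A call has 1 to 10 rows; each row shifts and turns the commanded pose from where the row before left it; what a row does not reach is not made up. A row lasts 1/10 s, in which the tool goes at most 50 mm and 8.59 degrees, less where a joint would pass 70% of its speed; a pose out of reach is approached as far as the arm can. A call with a gripper value outside its range is refused whole. The fingers move at their own pace and stop on an object; the grip force is fixed at half the most. Time passes only in rows, so rows that do not move let the fingers close. It gives the time, the measured TCP pose, the force, the opening and the grip force at its end, in the units of the state.
- ctrl.get_obs(): the state, without advancing time (a new reading comes with each control period).
- viewer.snapshot(name): name is "side" or "top"; returns (picture, depth): 400x640x3 uint8, blue, green, red; 400x640 float32, m along the optical axis (not along the pixel's ray), 0 where there is no reading.
- viewer.camera_info(name): a dict with "camera_matrix" (3x3 intrinsics, pixels), "eye" and "orientation" of the camera in the world. Camera axes: x right, y down, z forward; pixel columns grow to the right and rows downward; lengths in m; the calibration is good to about 2 mm. A picture is of the moment at which its call begins. camera_info takes no time and is no camera call.
- close_job(): hands the job in; it is judged then, once.
The state is a dict: "clock": time; "joint_pos": joint angles; "qvel": joint speeds; "tau": joint torques, N m; "tool_pos": TCP position; "orientation": TCP orientation; "force": force on the tool from outside, world axes, zero at the start; "moment": the same for the moment, N m; "opening": finger opening in m; "gripper_force": force on a finger pad.
Only numpy, scipy, OpenCV 4.12 (cv2) and the standard library are available. Lean on these libraries where they do the work, as an engineer would, in place of code of your own. Each camera call takes 0.05 s, during which the arm holds its last target. There are 200 camera calls.

## Working session

There is one attempt and no reset: what is moved stays moved. The work goes in short steps, Python scripts to look and compute and a tool call to move; the robot and the scene stay as the last step left them, time stands still between calls to the robot, and variables do not carry over. Pictures are saved under pics/ and viewed, at most 10 in all, crops included, and the job is handed in when it is done.

Besides the shell and the picture viewer there is one more tool, called after "Request:" as name(argument=value, ...), one argument or row to a line, values as JSON. step_arm: Moves the arm, as the interface text tells. Its arguments: {"type":"object","properties":{"moves":{"type":"array","items":{"type":"array","items":{"type":"array","items":{"type":"number"}}}}},"required":["moves"]}

```bash
mkdir -p pics
cat > h.py <<'E'
import numpy as np, cv2
from scipy.spatial.transform import Rotation as R
from plant import ctrl, viewer, close_job
def cam(n):
    i=viewer.camera_info(n); o=np.array(i["orientation"],float)
    M=o if o.shape==(3,3) else (R.from_euler('xyz',o,degrees=True).as_matrix() if o.size==3 else None)
    return np.array(i["camera_matrix"]),np.array(i["eye"]),M
def cloud(n,d):
    K,e,M=cam(n); v,u=np.mgrid[:400,:640]
    p=np.stack([(u-K[0,2])/K[0,0]*d,(v-K[1,2])/K[1,1]*d,d],-1)
    return p@M.T+e
E
python3 - <<'E'
from h import *
for n in("side","top"):
    print(viewer.camera_info(n))
    p,d=viewer.snapshot(n); cv2.imwrite(f"pics/{n}0.png",p); np.savez(f"{n}0.npz",p=p,d=d)
print(ctrl.get_obs())
E
```

```text
{'camera_matrix': array([[381.32406295,   0.        , 317.02236909],
       [  0.        , 381.32406295, 194.42145116],
       [  0.        ,   0.        ,   1.        ]]), 'eye': array([0.76986458, 0.49326828, 1.09979356]), 'orientation': array([-150.55089961,    0.25014531,  153.30538849])}
{'camera_matrix': array([[398.66547408,   0.        , 321.885752  ],
       [  0.        , 398.66547408, 197.36438612],
       [  0.        ,   0.        ,   1.        ]]), 'eye': array([ 0.47412018, -0.02326401,  1.20996664]), 'orientation': array([-175.90639404,   -1.20095154,  -90.96330084])}
{'clock': 0.1, 'joint_pos': array([-5.40819781e+01,  2.05874405e+01,  6.37632482e-01, -1.56608816e-02,
       -7.01361122e+01, -1.65061977e+01]), 'qvel': array([-0.00138311, -0.06217834,  0.11234607,  0.05975505,  0.0625543 ,
        0.03094051]), 'tau': array([ 4.80056369e-04, -5.84162521e+01,  2.93751007e+01,  7.01547280e+00,
        1.02054072e-02, -5.66768222e-05]), 'tool_pos': array([ 0.22414329, -0.63622503,  0.22571111]), 'orientation': array([ 1.79913437e+02, -1.02973295e-02, -1.60593500e+02]), 'force': array([-0.40097791, -0.36321487, -0.67102406]), 'moment': array([ 0.00891318, -0.00442396,  0.01340697]), 'gripper_force': 0.0, 'opening': 0.08731404128004794}
```

View pics/side0.png

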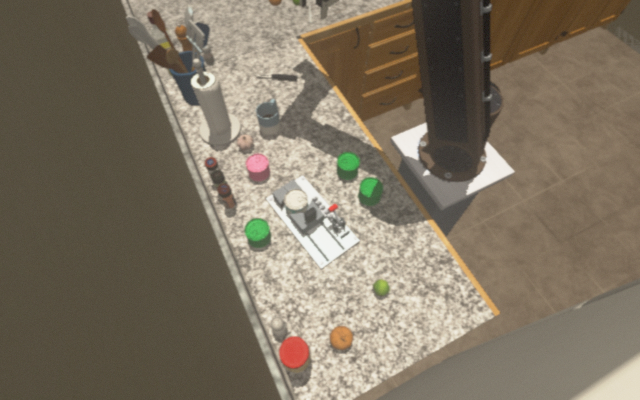

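View pics/top0.png

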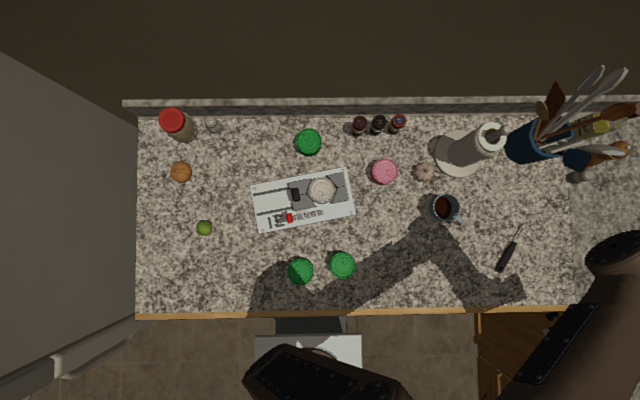

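The clamp is at top (302,200): tin at (322,188), black grip near (295,195), red handle at (289,217), opening towards image left (+y). Next I measure these and zoom in.

Run:
```python
from h import *
ims=[]
for n,(x0,y0) in(("top",(240,160)),("side",(255,165))):
    z=np.load(n+"0.npz"); p,d=z["p"],z["d"]; P=cloud(n,d)
    ims.append(cv2.resize(p[y0:y0+100,x0:x0+125],None,fx=5,fy=5,interpolation=cv2.INTER_CUBIC)[:, :400*2] )
    b,g,r=[p[...,i].astype(int) for i in range(3)]
    win=np.zeros_like(b,bool); win[y0:y0+100,x0:x0+125]=1
    m=win&(r>110)&(g<0.5*r)&(b<0.5*r); print(n,"red",m.sum(),P[m].mean(0),P[m].min(0),P[m].max(0))
    q=win&(P[...,2]>.085)&(P[...,2]<.115)&(r<90)&~m
    print("grip top",q.sum(),np.median(P[q],0),P[q].min(0),P[q].max(0), np.argwhere(q).mean(0))
    q=win&(P[...,2]>.058)&(P[...,2]<.078)&(r>110)&~m
    print("tin",q.sum(),np.median(P[q],0),P[q].min(0),P[q].max(0))
    if n=="top":
        q=(win&(P[...,2]>.004)&(P[...,2]<.11)).astype(np.uint8)
        c=max(cv2.findContours(q,0,2)[0],key=cv2.contourArea); print(cv2.minAreaRect(c))
        w=P[q>0][:,:2].astype(np.float32); print(cv2.minAreaRect(w))
cv2.imwrite("pics/z.png",cv2.resize(ims[0],(750,600)));cv2.imwrite("pics/zs.png",ims[1])
```

```text
top red 51 [0.49840215 0.04380621 0.09901581] [0.48597479 0.03623527 0.03088915] [0.51098195 0.05272845 0.10587132]
grip top 97 [0.5636614  0.02711871 0.09790159] [0.49178849 0.01604039 0.08625259] [0.58108552 0.05649079 0.10392523] [194.95876289 294.53608247]
tin 512 [ 0.57768809 -0.04662675  0.06396192] [ 0.54213799 -0.08389839  0.05820231] [ 0.61500267 -0.01176612  0.07319735]
((301.7997131347656, 199.55416870117188), (50.60713577270508, 100.98407745361328), 78.04341125488281)
((0.52428138256073, 0.008009940385818481), (0.3720037043094635, 0.29711365699768066), 88.93309783935547)
side red 31 [0.49840415 0.04722994 0.10054376] [0.48626878 0.03801314 0.09697383] [0.51031731 0.05519913 0.10521135]
grip top 24 [0.56802543 0.03884328 0.09493096] [0.55437564 0.03368907 0.08516981] [0.58046985 0.04221816 0.10006681] [215.5   310.375]
tin 470 [ 0.57629587 -0.04284968  0.06433409] [ 0.32169795 -0.21571956  0.05803441] [0.7009919  0.08617002 0.07658648]
```

View pics/z.png

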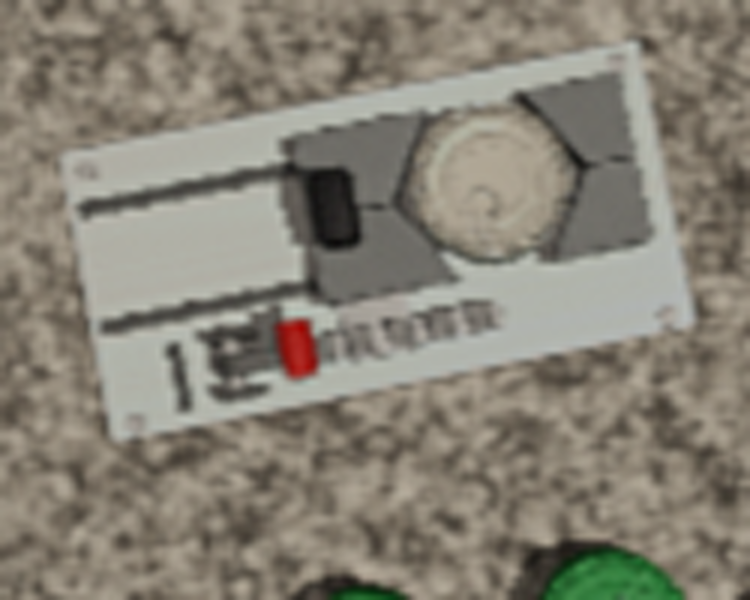

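View pics/zs.png

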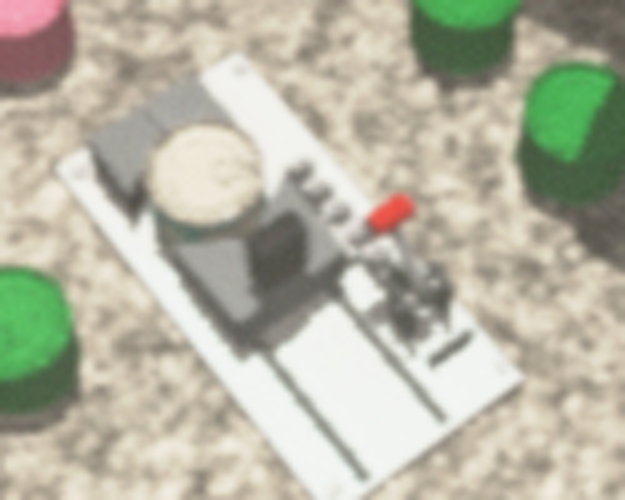

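Pictures: the clamp's long axis is turned about 11°, the opening direction d is about (-0.19, 0.98), the handle is at (0.498, 0.045) and the grip at about (0.564, 0.029). Plan: push the handle with closed fingers (tool y along d), then grip the block and pull.

Request:
step_arm(
  moves=[
    [[1.6, 3.5, 0, -0.015, 0], [1.6, 3.5, 0, -0.015, 0], [1.6, 3.5, 0, -0.015, 0], [1.6, 3.5, 0, -0.015, 0], [1.6, 3.5, 0, -0.015, 0], [1.6, 3.5, 0, -0.015, 0], [1.6, 3.5, 0, -0.015, 0], [1.6, 3.5, 0, -0.015, 0], [1.6, 3.5, 0, -0.015, 0], [1.6, 3.5, 0, -0.015, 0]],
  ],
)

```text
clock: 1.1
tool_pos: [0.3845, -0.285, 0.2264]
orientation: [180.0, -0.0, -169.2]
force: [1.0, -0.4, 0.5]
opening: 0.0131
gripper_force: 0.0
```

Request:
step_arm(
  moves=[
    [[1.6, 3.5, 0, 0, 0], [1.6, 3.5, 0, 0, 0], [1.6, 3.5, 0, 0, 0], [1.6, 3.5, 0, 0, 0], [1.6, 3.5, 0, 0, 0], [1.6, 3.5, 0, 0, 0], [1.6, 3.5, 0, 0, 0], [0.5, 1.5, 0, 0, 0], [0, 0, 0, 0, 0], [0, 0, 0, 0, 0]],
  ],
)

```text
clock: 2.1
tool_pos: [0.5008, -0.0268, 0.2262]
orientation: [-180.0, -0.1, -169.1]
force: [-0.3, 0.1, -0.1]
opening: 0.0003
gripper_force: 0.0
```

Request:
step_arm(
  moves=[
    [[0.3, 1.2, -2, 0, 0], [0.3, 1.2, -2, 0, 0], [0, 0, -3, 0, 0], [0, 0, -3, 0, 0], [0, 0, -2, 0, 0], [0, 0, -1.5, 0, 0], [0, 0, -0.9, 0, 0], [0, 0, 0, 0, 0]],
  ],
)

```text
clock: 2.9
tool_pos: [0.5064, -0.0038, 0.0817]
orientation: [-180.0, -0.1, -169.3]
force: [0.1, 0.3, 0.2]
opening: 0.0003
gripper_force: 0.0
```

Run:
```python
from h import *
p,d=viewer.snapshot("side"); cv2.imwrite("pics/s1.png",cv2.resize(p[130:260,240:400],None,fx=4.5,fy=4.5,interpolation=cv2.INTER_CUBIC))
o=ctrl.get_obs();print(o["tool_pos"],o["force"])
```

```text
[ 0.50706122 -0.00343192  0.08256564] [ 0.10734558 -0.44974382  0.43950256]
```

View pics/s1.png

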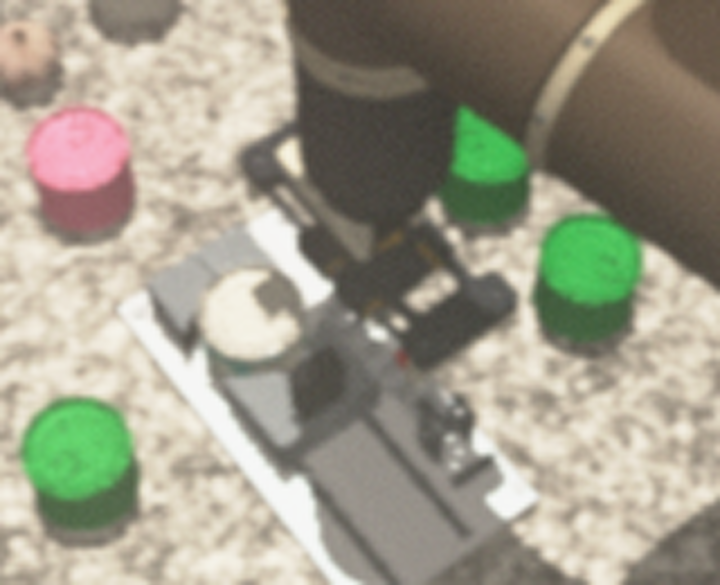

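The fingers are down on the jaw side of the handle, whose red end shows at (400,357). The tin is untouched. Pushing along d.

Request:
step_arm(
  moves=[
    [[-0.1, 0.5, 0, 0, 0], [-0.1, 0.5, 0, 0, 0], [-0.1, 0.5, 0, 0, 0], [-0.1, 0.5, 0, 0, 0], [-0.1, 0.5, 0, 0, 0], [-0.1, 0.5, 0, 0, 0], [-0.1, 0.5, 0, 0, 0], [-0.1, 0.5, 0, 0, 0], [-0.1, 0.5, 0, 0, 0], [-0.1, 0.5, 0, 0, 0]],
  ],
)

```text
clock: 3.95
tool_pos: [0.4972, 0.0478, 0.0825]
orientation: [-180.0, -0.0, -169.2]
force: [1.0, 0.7, -0.3]
opening: 0.0002
gripper_force: 0.1
```

Request:
step_arm(
  moves=[
    [[-0.1, 0.5, 0, 0, 0], [-0.1, 0.5, 0, 0, 0], [-0.1, 0.5, 0, 0, 0], [-0.1, 0.5, 0, 0, 0], [-0.1, 0.5, 0, 0, 0], [-0.1, 0.5, 0, 0, 0], [0, 0, 0, 0, 0], [0, 0, 0, 0, 0]],
  ],
)

```text
clock: 4.75
tool_pos: [0.4913, 0.0775, 0.0825]
orientation: [-180.0, -0.0, -169.2]
force: [1.3, 0.6, -0.1]
opening: 0.0001
gripper_force: 0.0
```

Request:
step_arm(
  moves=[
    [[0, 0, 2, 0, 4], [0, 0, 3, 0, 5.6], [0, 0, 4, 0, 5.6], [1.5, -2, 0, 0, 5.6], [1.5, -2, 0, 0, 5.6], [1.5, -1.2, 0, 0, 5.6], [1.5, 0, 0, 0, 5.6], [1, 0, 0, 0, 5.6], [0, 0, 0, 0, 5.6]],
  ],
)

```text
clock: 5.65
tool_pos: [0.5621, 0.0252, 0.1721]
orientation: [-180.0, -0.0, -169.2]
force: [0.6, 0.3, -0.1]
opening: 0.0557
gripper_force: 0.0
```

Run:
```python
from h import *
o=ctrl.get_obs();print(o["tool_pos"],o["force"],o["opening"])
for n in("side","top"):
    p,d=viewer.snapshot(n); P=cloud(n,d); b,g,r=[p[...,i].astype(int) for i in range(3)]
    m=(r>90)&(g<0.5*r)&(b<0.5*r)&(abs(P[...,1]-.08)<.1)&(abs(P[...,0]-.5)<.08)
    print(n,m.sum(),P[m].mean(0) if m.any() else 0)
    cv2.imwrite(f"pics/{n}2.png",cv2.resize(p[130:270,230:410],None,fx=4,fy=4,interpolation=cv2.INTER_CUBIC))
```

```text
[0.5620958  0.02523426 0.17214263] [ 0.55891815  0.3156984  -0.11645503] 0.05572720399852034
side 34 [0.48726598 0.11550093 0.10003862]
top 53 [0.48685263 0.11279568 0.09762969]
```

View pics/side2.png

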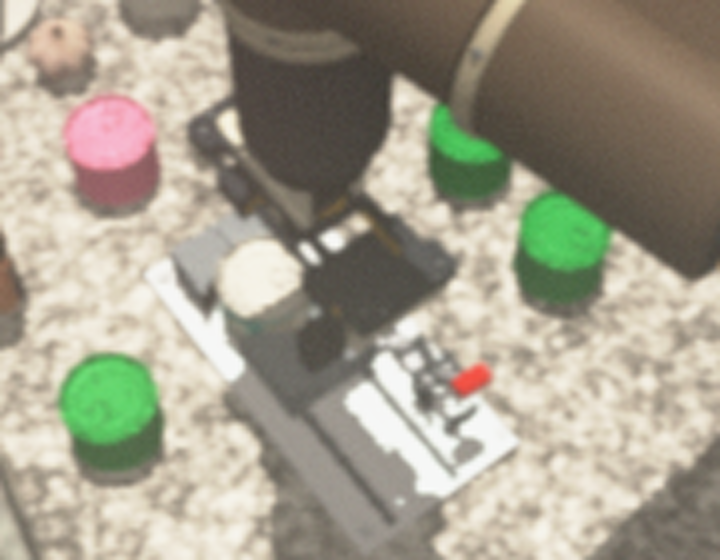

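Pawl is released: the handle is now at about (0.487, 0.114). Now lowering onto the grip block.

Request:
step_arm(
  moves=[
    [[0.1, 0.6, -1, 0, 4.4], [0, 0, -2, 0, 4.4], [0, 0, -2, 0, 4.4], [0, 0, -2, 0, 4.4], [0, 0, -1.7, 0, 4.4], [0, 0, -1, 0, 4.4], [0, 0, 0, 0, 4.4]],
  ],
)

```text
clock: 6.45
tool_pos: [0.561, 0.0315, 0.074]
orientation: [-180.0, -0.2, -169.2]
force: [-0.0, 0.3, -0.4]
opening: 0.0441
gripper_force: 0.0
```

Request:
step_arm(
  moves=[
    [[0, 0, 0, 0, 3], [0, 0, 0, 0, 2.4], [0, 0, 0, 0, 1.8], [0, 0, 0, 0, 1.5], [0, 0, 0, 0, 1.5], [0, 0, 0, 0, 1.5]],
  ],
)

```text
clock: 7.05
tool_pos: [0.563, 0.0314, 0.0764]
orientation: [-180.0, 0.1, -169.2]
force: [-0.7, -2.4, 6.1]
opening: 0.0197
gripper_force: 30.0
```

Gripped at 20 mm with 30 N. Pulling.

Request:
step_arm(
  moves=[
    [[-0.1, 0.6, 0, 0, 1.5], [-0.15, 0.8, 0, 0, 1.5], [-0.15, 0.8, 0, 0, 1.5], [-0.15, 0.8, 0, 0, 1.5], [-0.15, 0.8, 0, 0, 1.5], [-0.15, 0.8, 0, 0, 1.5], [-0.15, 0.8, 0, 0, 1.5], [-0.15, 0.8, 0, 0, 1.5], [-0.15, 0.8, 0, 0, 1.5], [-0.1, 0.6, 0, 0, 1.5]],
  ],
)

```text
clock: 8.05
tool_pos: [0.5489, 0.1077, 0.0764]
orientation: [-180.0, 0.1, -169.2]
force: [0.9, -3.0, 5.9]
opening: 0.0198
gripper_force: 30.0
```

Request:
step_arm(
  moves=[
    [[-0.05, 0.3, 0, 0, 1.5], [-0.05, 0.3, 0, 0, 1.5], [0, 0, 0, 0, 1.5]],
  ],
)

```text
clock: 8.35
tool_pos: [0.5478, 0.1139, 0.0764]
orientation: [180.0, 0.1, -169.2]
force: [-0.7, -0.2, 7.5]
opening: 0.0195
gripper_force: 30.0
```

Request:
step_arm(
  moves=[
    [[-0.04, 0.2, 0, 0, 1.5], [-0.04, 0.2, 0, 0, 1.5], [0, 0, 0, 0, 1.5]],
  ],
)

```text
clock: 8.65
tool_pos: [0.5476, 0.1142, 0.0764]
orientation: [-179.7, 0.0, -169.2]
force: [9.2, -19.3, 4.4]
opening: 0.0201
gripper_force: 30.0
```

Request:
step_arm(
  moves=[
    [[-0.02, 0.1, 0, 0, 1.5], [-0.02, 0.1, 0, 0, 1.5], [0, 0, 0, 0, 1.5]],
  ],
)

```text
clock: 8.95
tool_pos: [0.5476, 0.1144, 0.0764]
orientation: [-179.6, -0.0, -169.2]
force: [13.2, -27.9, 2.3]
opening: 0.0198
gripper_force: 30.0
```

End stop reached (28 N). Unload, open, lift.

Request:
step_arm(
  moves=[
    [[0.05, -0.3, 0, 0, 1.5], [0.05, -0.2, 0, 0, 1.5], [0, 0, 0, 0, 3], [0, 0, 0, 0, 4.4], [0, 0, 0, 0, 4.4], [0, 0, 2, 0, 4.4], [0, 0, 3, 0, 4.4], [0, 0, 4, 0, 4.4], [0, 0, 4, 0, 4.4], [0, 0, 0, 0, 4.4]],
  ],
)

```text
clock: 9.95
tool_pos: [0.5499, 0.1157, 0.2114]
orientation: [179.9, 0.5, -169.1]
force: [0.2, -0.1, -0.3]
opening: 0.044
gripper_force: 0.0
```

Request:
step_arm(
  moves=[
    [[0, 4, 1, 0, 4.4], [0, 4, 1, 0, 4.4], [0, 4, 0, 0, 4.4], [0, 4, 0, 0, 4.4], [0, 4, 0, 0, 4.4], [0, 0, 0, 0, 4.4], [0, 0, 0, 0, 4.4]],
  ],
)

```text
clock: 10.65
tool_pos: [0.5465, 0.3154, 0.2245]
orientation: [-180.0, -0.1, -169.1]
force: [-0.2, -0.6, -0.2]
opening: 0.0439
gripper_force: 0.0
```

Run:
```python
from h import *
o=ctrl.get_obs();print(o["tool_pos"],o["force"],o["opening"])
for n in("side","top"):
    p,d=viewer.snapshot(n); P=cloud(n,d); b,g,r=[p[...,i].astype(int) for i in range(3)]
    m=(r>90)&(g<0.5*r)&(b<0.5*r)&(abs(P[...,1]-.08)<.1)&(abs(P[...,0]-.5)<.08)
    print(n,m.sum(),P[m].mean(0) if m.any() else 0)
    m=(P[...,2]>.085)&(P[...,2]<.115)&(abs(P[...,1]-.1)<.09)&(P[...,0]>.53)&(P[...,0]<.6)
    print("grip",m.sum(),np.median(P[m],0) if m.any() else 0)
    m=(P[...,2]>.058)&(P[...,2]<.078)&(abs(P[...,1]+.045)<.05)&(abs(P[...,0]-.577)<.05)
    print("tin",m.sum(),np.median(P[m],0) if m.any() else 0)
    cv2.imwrite(f"pics/{n}3.png",cv2.resize(p[110:280,210:420],None,fx=3.5,fy=3.5,interpolation=cv2.INTER_CUBIC))
```

```text
[0.54646239 0.31540857 0.22449155] [-0.15007061 -0.59364925 -0.21709699] 0.04393438850899167
side 32 [0.48665198 0.11573284 0.10048952]
grip 95 [0.54860239 0.11846566 0.09897144]
tin 429 [ 0.57794955 -0.04588694  0.06419964]
top 53 [0.48682672 0.11294444 0.0959139 ]
grip 97 [0.54828011 0.11350539 0.09822402]
tin 526 [ 0.5773652  -0.04662014  0.06410068]
```

View pics/top3.png

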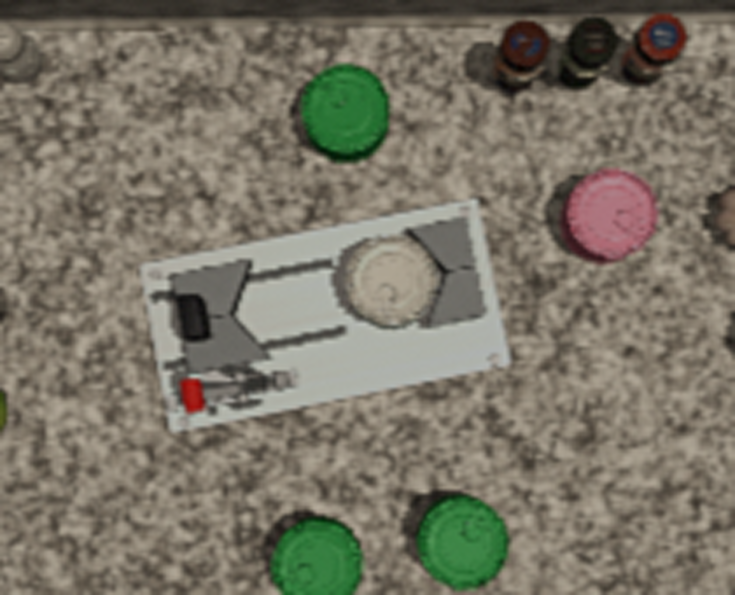

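View pics/side3.png

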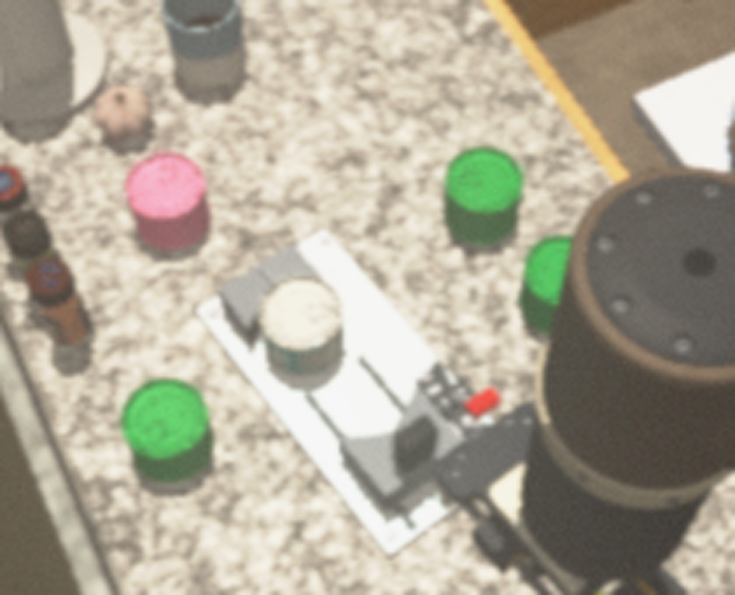

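The jaw is fully open (grip at top-crop pixel (192,317), moved about 88 mm). The handle is released at (192,395), and the tin stands unmoved at (390,280). Handing in.

```bash
python3 -c "from plant import close_job; print(close_job())"
```

```text
the job is handed in; nothing more can be done
None
```

I flipped the pawl to its released side, then drew the jaw back to its end stop. The tin is still standing where it was, the mug and onion were not touched, and I handed the job in at about 11 s.

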